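Draw a hot drying tray out to its stop with the tray hook

ROBOT

A 6-joint arm with a two-finger parallel gripper is mounted at the origin on a cart in front of the work surface, level with it; the furniture and walls round the work are solid. World frame = base frame: x ahead of the robot, y to its left, z up, the work surface at z = 0. Lengths are in m, angles in rad, forces in N, time in s.
With the tool pointing down it reaches from about 0.35 to 0.775 m from the base axis. Payload 7.3 kg.
Tool frame: the origin (TCP) lies midway between the tips of the shut fingers; the grasp point (between the pads) lies 19 mm behind it; z points along the fingers, y is the line along which they close (so a half turn about z gives the same grasp; the last joint's range is limited). The gripper opens to 92 mm and grips with 3 to 60 N. Pads are 19 mm wide; open, the fingers measure 130 mm over their backs; the gripper's body (75 mm by 190 mm) begins 47 mm behind the grasp point.
Start: joints at [-1.424, 0.342, 1.524, -0, 1.275, -0.146], TCP at [0.152, -0.503, 0.227] pointing down, gripper open.
Joint ranges: [-2.53, 2.53], [-0.77, 2.02], [0.04, 2.7], [-1, 4.14], [0.28, 2.66], [-3.11, 3.11]. Speed limits (rad/s): [2.57, 2.57, 3.14, 3.14, 3.14, 3.14].

INTERFACE

Orientations are given as a 3x3 rotation matrix whose columns are the frame's x, y, z axes.
In Python, from cell import arm gives the robot as it stands. The module is installed in compiled form; this text tells all that it offers.
- The arm moves only by the tool jog_arm, never from a script. Its arguments are lists of equal length, an entry for each row: "turn": the turn, a rotation vector about the tool's x, y, z in rad, a list of three; "translation": the shift along the tool's x, y, z in m, a list of three; "fingers": the finger opening in m, from 0 to 0.0918. In form: {"turn": [[wx, wy, wz], ...], "translation": [[x, y, z], ...], "fingers": [fingers, ...]}. A call has 1 to 20 rows; each row is the pose to reach, as a shift and turn from the pose commanded when the call began, along the tool's axes at that moment; what a row does not reach only later rows make up. A row lasts 1/12 s, in which the tool goes at most 41.7 mm and 7.16 degrees, less where a joint would pass 70% of its speed; a pose out of reach is approached as far as the arm can. A call with a gripper value outside its range is refused whole. The fingers move at their own pace and stop on an object; "grip_force" is the grip in N (left out, the last holds). Time passes only in rows, so rows that repeat a pose let the fingers close. It gives the time, the measured TCP pose, the force, the opening and the grip force at its end, in the units of the state.
- arm.sense(): the state, without advancing time (a new reading comes with each control period).
- arm.read_camera(name): name is "scene" or "top"; returns a dict with "image" (420x560x3 uint8, red, green, blue), "fx", "fy", "cx", "cy" (pixels), "R" (3x3) and "t" (3): a world point X has camera coordinates R X + t. Camera axes: x right, y down, z forward; pixel columns grow to the right and rows downward; lengths in m; the calibration is good to about 2 mm. A picture is of the moment at which its call begins. There is no depth.
- arm.sign_off(): hands the job in; it is judged then, once.
Trained networks look in a picture, given as the dict that the camera call returned (one of the last four; its "shot" number tells which), for a name from the list of things; names that differ only in an ending like _2 or _b are one class to them, and where a whole thing is asked for, a point or a joint stands for the part that bears it (a point fixed in the world has none). Each returns a list of dicts, best first, with "conf" (0 to 1); they miss things now and then, are a little off and sometimes report something else, mostly with a low value. They report only what shows in the picture. A call takes as long as a camera call.
- arm.outline_of(picture, query): "pixels" (420x560 bool, what is visible of it).
- arm.pinpoint(picture, query): "point" ([x, y, z] in m, in world coordinates, good to about 4 mm: a listed point, or the origin of a listed thing).
The state is a dict: "time_s": time; "q": joint angles; "joint_vel": joint speeds; "joint_efforts": joint torques, N m; "eef_pos": TCP position; "orientation": TCP orientation; "contact_force": force on the tool from outside, world axes, zero at the start; "moment": the same for the moment, N m; "opening": finger opening in m; "grip_force": force on a finger pad.
Only numpy, scipy, OpenCV 4.12 (cv2) and the standard library are available. Lean on these libraries where they do the work, as an engineer would, in place of code of your own. Each camera call takes 0.05 s, during which the arm holds its last target. There are 200 camera calls.

TASK

The air stone in the drying oven is dry and has to cool: take the tray hook from its stand, hook it through the finger hole of the hot tray and draw the tray out until it comes up firmly against its travel stop, gently, keeping the pull below 15 newtons. Then unhook, leave the tray out with the stone in it, and hang the hook back in its stand. Oven and tray are hot, so touch them with nothing but the hook, and do not disturb the bottles.

Things in the scene. Friction and masses are not known exactly. Their poses are not given: they have to be found in the camera images.
- oven: White bench drying oven, hot, fixed: 250 wide (y) x 200 deep (x) x 95 mm high. Origin: centre of its footprint, on the table; +x points into it, away from the robot; front face at x = -100, flat top at z = 95. Above z = 71 the front is a control strip, its knob 11 mm proud; below it the tray on runners (1.5 mm play sideways, about 2 mm up), sliding straight out along -x.
- tray_shut (a point): Fixed point of the oven, x = -14, y = 0, z = 20 mm in its frame: the tray's origin lies here when shut. Two sprung ball catches hold the tray shut; in the first 8 mm they give at a pull of some 5 to 10 N, then it runs with 2 to 6 N. A hidden solid stop ends its way at 32 to 76 mm, as set by a clamp knob on the oven's right side; different each time, so feel for it.
- tray: Hot steel tray, about 0.5 kg, loose on its runners: 190 wide (y) x 175 long (x) x 25 mm high, open on top, floor 3 thick. Origin: under the middle of its floor; +x points into the oven. Its upright front plate is 212 wide x 48 high, from x = -91.5 to -87.5 and z = -6 to 42. The first 35 mm behind the plate are empty.
- finger_hole (a point): Centre of the round 28 mm finger hole in the tray's 4 mm front plate, on its front surface, axis along the tray's x (tray frame x = -91.5, y = 0, z = 19 mm). The hook's foot and 18 mm high tip pass level through it; with the tip behind the plate, lifting the hook 13 mm from the centred height catches the tip behind the plate (17 mm: foot meets the hole's upper edge).
- hook: Tray hook, 0.12 kg: upright 6 mm steel rod, wooden handle on top, upturned foot below. Origin: on the rod's axis level with the foot's underside; z up, +x where the foot points. The foot (6 mm rod) runs 22 mm along +x to the centre of the tip and ends at x = 25; there the 6 mm tip turns up to z = 18. Handle: 16 thick (x) x 34 wide (y), z = 80 to 132.
- hook_grip (a point): Point in the middle of the hook's handle, on the rod's axis, 112 mm above the hook's origin. Grip here firmly from above with the fingers closing along the hook's x, across the 16 mm thickness, so that the handle cannot rock when the foot is pulled.
- hook_stand: Fixed steel stand of the hook: foot plate 100 x 76 x 10 mm, post, and a level fork of two prongs, top at z = 100, x = -19 to 47, y = 5 to 20 on each side. Origin: on the table below the place of the hook's rod. The 10 mm slot between the prongs runs along x, open at -x, closed at x = 44; the hook's foot passes straight up or down through it when it points along the stand's +x.
- hook_seat (a point): Point in the stand's slot at the top of the prongs (100 mm above the stand's origin), where the underside of the hook's handle rests, rod in the slot, foot towards the stand's +x; the hook's origin is then 80 mm below. Round cross ribs, 3 mm high and 21 mm apart in the clear along x, keep the 16 mm handle in place.
- air_stone: Dark grey air stone, a bar 169 x 20 x 19 mm lying across the tray, its long axis along the tray's y. Origin: middle of its underside.
- dropper_bottle: Brown dropper bottle with black top, 31 mm across, 87 mm high, standing loose on the table; bystander. Origin: middle of its underside.
- wash_bottle: White wash bottle with blue cap and bent spout, 68 x 113 x 197 mm high, standing loose on the table; bystander. Origin: middle of its underside.

How it is judged:
On the way, in this order (a step that is already met when the one before it is completed fails the run):
1. the hook is lifted clear of its stand (z of hook in the frame of hook_stand above 0.05 m), for 0.1 s.
2. the hook holds the tray with more than 1.5 N against its travel stop, at least 28 mm out (x of tray in the frame of oven below -0.042 m and contact force between tray and oven above 1.5 N and contact force between hook and tray above 1.5 N), for 0.05 s.
At the end, for the whole second after the job is handed in: The tray rests at least 28 mm out of the oven with the air stone still inside its walls, and the hook hangs upright at rest in its stand: its origin within 7 mm sideways of the stand's axis and 16 to 25 mm above the stand's origin, tilted less than 0.12 rad (x of tray in the frame of oven below -0.042 m and linear speed of each of tray, hook below 0.01 m/s and x of hook in the frame of hook_stand between -0.007 and 0.007 m and y of hook in the frame of hook_stand between -0.007 and 0.007 m and z of hook in the frame of hook_stand between 0.016 and 0.025 m and angle between hook's own z axis and vertical below 0.12 rad and x of air_stone in the frame of tray between -0.088 and 0.088 m and y of air_stone in the frame of tray between -0.095 and 0.095 m and z of air_stone in the frame of tray between -0.002 and 0.028 m); the robot touches nothing.
It fails at once if the hook presses on the tray or the oven with more than 15 N (contact force between hook and tray above 15 N or contact force between hook and oven above 15 N).
It fails at once if the robot itself touches the hot tray or oven (contact force between any of the fingers, the arm and tray above 0.5 N or contact force between any of the fingers, the arm and oven above 0.5 N).
It fails at once if a bottle is shifted by more than 30 mm or tipped (distance of any of dropper_bottle, wash_bottle from where it was at the start of the episode above 0.03 m or angle between any of dropper_bottle, wash_bottle's own z axis and vertical above 0.4 rad).
It also fails if it takes over 69 s, if anything falls off the work surface, if the arm or the gripper's body presses on something with over 40 N, if the wrist force passes 120 N, or if a joint passes its speed limit or range.

## Working session

There is one attempt and no reset: what is moved stays moved. The work goes in short steps, Python scripts to look and compute and a tool call to move; the robot and the scene stay as the last step left them, time stands still between calls to the robot, and variables do not carry over. Pictures are saved under pics/ and viewed, at most 10 in all, crops included, and the job is handed in when it is done.

Besides the shell and the picture viewer there is one more tool, called after "Call:" by a JSON object that holds its "name" and its "arguments", one argument or row to a line. jog_arm: Moves the arm, as the interface text tells. Its arguments: {"type":"object","properties":{"turn":{"type":"array","items":{"type":"array","items":{"type":"number"}}},"translation":{"type":"array","items":{"type":"array","items":{"type":"number"}}},"fingers":{"type":"array","items":{"type":"number"}},"grip_force":{"type":"number"}},"required":["turn","translation","fingers"]}

```bash
mkdir -p pics
cat > h.py <<'E'
from cell import arm
import numpy as np, cv2
def save(p,n): cv2.imwrite('pics/'+n,cv2.cvtColor(p['image'],cv2.COLOR_RGB2BGR))
def proj(p,X):
    c=np.array(p['R'])@np.array(X,float)+np.array(p['t']); return [round(p['fx']*c[0]/c[2]+p['cx'],1),round(p['fy']*c[1]/c[2]+p['cy'],1)]
def st():
    s=arm.sense(); print('t',s['time_s'],'pos',np.round(s['eef_pos'],4),'F',np.round(s['contact_force'],2),'open',s['opening']); return s
E
python3 - <<'E'
from h import *
s=st(); print(np.round(s['orientation'],3))
ims=[]
for n in ['scene','top']:
    p=arm.read_camera(n); ims.append(p); save(p,n+'0.png')
    print(n,np.round(-np.array(p['R']).T@np.array(p['t']),3), p['fx'])
    for q in ['oven','tray_shut','tray','finger_hole','hook','hook_grip','hook_stand','hook_seat','air_stone','dropper_bottle','wash_bottle']:
        r=arm.pinpoint(p,q)
        print(q,[(np.round(d['point'],3).tolist(),round(d['conf'],2)) for d in r[:2]])
print(arm.sense()['time_s'])
E
```

```text
t 0.0 pos [ 0.1515 -0.5022  0.226 ] F [ 0.16 -0.    0.38] open 0.09200267516566028
[[ 0.957  0.289 -0.   ]
 [ 0.289 -0.957  0.002]
 [ 0.    -0.002 -1.   ]]
scene [ 0.652 -0.765  0.856] 412.7727054153418
oven [([0.665, -0.013, 0.001], 0.96), ([0.472, -0.249, -0.002], 0.42)]
tray_shut []
tray []
finger_hole []
hook [([0.462, 0.205, 0.018], 0.67)]
hook_grip [([0.461, 0.206, 0.133], 0.77)]
hook_stand [([0.462, 0.202, -0.002], 0.79)]
hook_seat [([0.465, 0.208, 0.102], 0.74)]
air_stone []
dropper_bottle [([0.476, -0.248, -0.001], 0.71)]
wash_bottle [([0.727, -0.288, -0.001], 0.7)]
top [ 0.453 -0.052  1.214] 437.7942320786498
oven [([0.669, -0.013, 0.003], 0.62)]
tray_shut []
tray []
finger_hole [([0.558, -0.012, 0.041], 0.68), ([0.471, -0.25, -0.002], 0.39)]
hook [([0.465, 0.206, 0.02], 0.57)]
hook_grip [([0.669, -0.009, 0.002], 0.62), ([0.463, 0.21, 0.132], 0.51)]
hook_stand [([0.458, 0.205, 0.001], 0.72)]
hook_seat [([0.472, -0.251, -0.002], 0.62), ([0.464, 0.207, 0.098], 0.56)]
air_stone []
dropper_bottle [([0.471, -0.248, 0.001], 0.6), ([0.669, -0.011, 0.001], 0.45)]
wash_bottle [([0.722, -0.293, -0.002], 0.56)]
1.2
```

View pics/scene0.png

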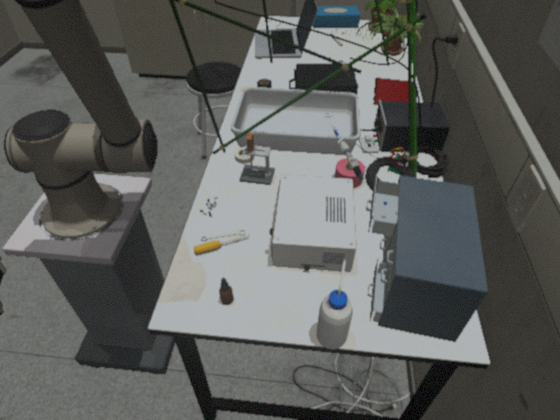

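View pics/top0.png

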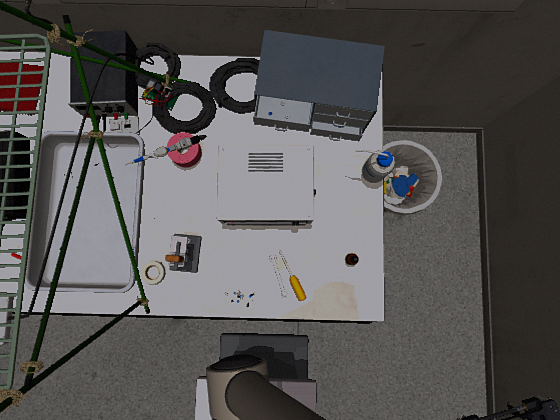

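The scene view shows the oven at about (315,220), stand and hook at (257,165), dropper at (226,292) and wash bottle at (335,318). The top view shows the stand at (183,253), oven front at row 222 and a bamboo frame to the left, so I'll look closer at the stand and the poles.

Run:
```python
from h import *
a=arm.read_camera('scene'); b=arm.read_camera('top')
A=a['image'][110:210,190:310]; B=b['image'][200:320,130:250]
A=cv2.resize(A,(480,400),interpolation=3);B=cv2.resize(B,(400,400),interpolation=3)[:, :320]
im=np.hstack([A,B]); cv2.imwrite('pics/c1.png',im[...,::-1])
for n,p in (('s',a),('t',b)):
  for q in ['oven','hook_stand','hook']:
    r=arm.outline_of(p,q)
    if r:
      m=r[0]['pixels'].astype(np.uint8); c=max(cv2.findContours(m,0,2)[0],key=cv2.contourArea)
      print(n,q,round(r[0]['conf'],2),m.sum(),cv2.minAreaRect(c), cv2.approxPolyDP(c,3,True)[:,0].tolist())
# oven predicted corners yaw 0
for z in (0.095,):
  for dx,dy in ((-.1,-.125),(-.1,.125),(.1,.125),(.1,-.125)):
    print(proj(b,[.667+dx,-.012+dy,z]),proj(a,[.667+dx,-.012+dy,z]))
for X in ([.462,.206,0],[.462,.206,.1],[.462,.206,.132]): print(proj(a,X),proj(b,X))
```

```text
s oven 0.71 7153 ((313.391845703125, 221.96060180664062), (85.85519409179688, 92.81230926513672), 2.9108378887176514) [[281, 175], [275, 222], [270, 230], [274, 263], [351, 268], [355, 249], [351, 180]]
s hook_stand 0.6 542 ((257.52642822265625, 172.1924591064453), (30.71475601196289, 19.59601402282715), 10.61965560913086) [[273, 169], [267, 164], [256, 171], [247, 165], [241, 177], [268, 184]]
s hook 0.57 173 ((250.0, 142.0), (20.0, 8.0), 90.0) [[249, 132], [246, 149], [251, 152], [253, 133]]
t oven 0.95 7346 ((266.0, 184.5), (79.0, 98.0), 90.0) [[218, 147], [218, 220], [276, 220], [294, 224], [312, 221], [315, 190], [310, 145]]
t hook_stand 0.83 980 ((184.4207305908203, 252.71340942382812), (30.36867332458496, 37.10499954223633), 6.340191841125488) [[175, 234], [170, 253], [184, 259], [181, 263], [169, 262], [170, 269], [195, 272], [200, 237]]
t hook 0.63 122 ((174.48019409179688, 258.1980285644531), (18.90570831298828, 6.865756988525391), 5.710592269897461) [[165, 258], [178, 262], [184, 258]]
[np.float64(312.6), np.float64(220.9)] [np.float64(271.0), np.float64(241.9)]
[np.float64(215.3), np.float64(218.4)] [np.float64(281.7), np.float64(173.8)]
[np.float64(218.7), np.float64(142.9)] [np.float64(353.3), np.float64(179.0)]
[np.float64(313.7), np.float64(145.1)] [np.float64(355.3), np.float64(249.1)]
[np.float64(251.4), np.float64(175.1)] [np.float64(184.8), np.float64(259.1)]
[np.float64(249.9), np.float64(149.7)] [np.float64(176.4), np.float64(258.6)]
[np.float64(249.4), np.float64(141.0)] [np.float64(173.4), np.float64(258.4)]
```

View pics/c1.png

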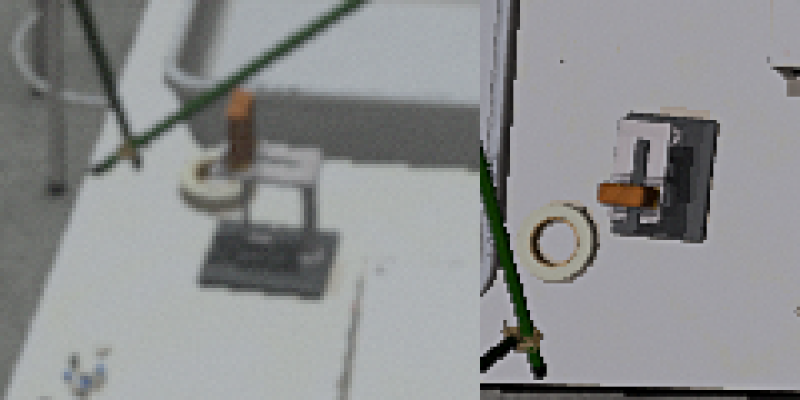

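The crop shows the handle (orange) upright in the fork. The stand's slot points up the image with a slight clockwise yaw: its plate edge runs (718,120)→(704,240). Next I'll get the yaws and the first move.

```bash
cat >> h.py <<'E'
from scipy.optimize import minimize
def fitbox(p,masks_model,mask,x0):
    # fit x,y,yaw of a set of boxes so that the silhouette matches the mask
    m=mask.astype(bool); S=4
    M=cv2.resize(m.astype(np.uint8)*255,None,fx=S,fy=S,interpolation=1)>127
    def cost(v):
        x,y,a=v[0]/1000,v[1]/1000,np.radians(v[2]); c,s=np.cos(a),np.sin(a); im=np.zeros(M.shape,np.uint8)
        for lo,hi in masks_model:
            P=[[x+c*i-s*j,y+s*i+c*j,k] for i in (lo[0],hi[0]) for j in (lo[1],hi[1]) for k in (lo[2],hi[2])]
            uv=np.array([proj(p,q) for q in P])*S
            cv2.fillConvexPoly(im,cv2.convexHull(np.int32(np.round(uv))),1)
        im=im.astype(bool); return 1-(im&M).sum()/(im|M).sum()
    r=minimize(cost,x0,method='Nelder-Mead',options=dict(initial_simplex=[x0]+[list(np.array(x0)+d) for d in np.diag([8,8,6.])],xatol=.1,fatol=1e-4))
    return r.x,r.fun
def to_tool(Xw,yaw=None):
    """translation in tool axes from the present pose to world Xw"""
    s=arm.sense(); R=np.array(s['orientation']); return np.round(R.T@(np.array(Xw)-s['eef_pos']),4)
def T2(x,y,yaw): return np.array([[np.cos(yaw),-np.sin(yaw),x],[np.sin(yaw),np.cos(yaw),y],[0,0,1]])
E
python3 - <<'E'
from h import *
for n in ('scene','top'):
  p=arm.read_camera(n)
  m=arm.outline_of(p,'oven')[0]['pixels']
  print(n,'oven',fitbox(p,[((-.1,-.125,0),(.1,.125,.095))],m,[667,-12,0]))
# top: plate dark region of stand
p=arm.read_camera('top'); g=p['image'].astype(float)
L=g.max(2); print('plate',L[255,196],'prong',L[240,175])
b=cv2.GaussianBlur(g.mean(2),(0,0),.7)
def edge(c0,c1,rows=True):
  pts=[]
  return pts
# right edge of stand plate: columns 190..206, rows 240..266 ; oven edges
def fitv(r0,r1,c0,c1):
  d=np.abs(np.diff(b[r0:r1,c0:c1],axis=1)); c=c0+.5+(d**2*np.arange(d.shape[1])).sum(1)/(d**2).sum(1); return np.polyfit(np.arange(r0,r1),c,1)
def fith(r0,r1,c0,c1):
  d=np.abs(np.diff(b[r0:r1,c0:c1],axis=0)); c=r0+.5+(d**2*np.arange(d.shape[0])[:,None]).sum(0)/(d**2).sum(0); return np.polyfit(np.arange(c0,c1),c,1)
print('stand right',fitv(242,266,192,206),'stand bottom',fith(265,277,178,192))
print('oven front',fith(215,227,225,305),'back',fith(140,152,225,305))
for y in (-.08,.08): print(proj(p,[.567,y,.095]),proj(p,[.767,y,.095]))
for x in (.44,.5): print(proj(p,[x,.17,.01]))
for X in ([.38,-.3,.30],[.46,.206,.25],[.46,.206,.2]): print(X,to_tool(X))
E
```

```text
scene oven (array([666.71990201,  -7.47125342,   1.17187148]), np.float64(0.030440697322898114))
top oven (array([665.21097561, -13.02537535,   1.10223733]), np.float64(0.02750627178835563))
plate 74.0 prong 153.0
stand right [-1.09866951e-01  2.26774832e+02] stand bottom [  0.29024498 216.83367588]
oven front [4.13353829e-03 2.19662591e+02] back [-4.08366877e-03  1.46699854e+02]
[np.float64(290.4), np.float64(220.3)] [np.float64(292.0), np.float64(144.6)]
[np.float64(228.1), np.float64(218.7)] [np.float64(231.2), np.float64(143.2)]
[np.float64(196.7), np.float64(267.6)]
[np.float64(197.9), np.float64(245.5)]
[0.38, -0.3, 0.3] [ 0.2772 -0.1281 -0.0733]
[0.46, 0.206, 0.25] [ 0.4999 -0.5895 -0.0233]
[0.46, 0.206, 0.2] [ 0.4999 -0.5895  0.0267]
```

Call:
{"name": "jog_arm", "arguments": {
  "turn": [
    [0,0,-0.2],
    [0,0,-0.4],
    [0,0,-0.5],
    [0,0,-0.5],
    [0,0,-0.5],
    [0,0,-0.5],
    [0,0,-0.5],
    [0,0,-1.217],
    [0,0,-1.217],
    [0,0,-1.217],
    [0,0,-1.217],
    [0,0,-1.217],
    [0,0,-1.217],
    [0,0,-1.217],
    [0,0,-1.217],
    [0,0,-1.217],
    [0,0,-1.217],
    [0,0,-1.217],
    [0,0,-1.217],
    [0,0,-1.217]
  ],
  "translation": [
    [0.277,-0.128,-0.073],
    [0.277,-0.128,-0.073],
    [0.277,-0.128,-0.073],
    [0.277,-0.128,-0.073],
    [0.277,-0.128,-0.073],
    [0.277,-0.128,-0.073],
    [0.277,-0.128,-0.073],
    [0.5,-0.59,-0.04],
    [0.5,-0.59,-0.04],
    [0.5,-0.59,-0.04],
    [0.5,-0.59,-0.04],
    [0.5,-0.59,-0.04],
    [0.5,-0.59,-0.04],
    [0.5,-0.59,-0.04],
    [0.5,-0.59,-0.04],
    [0.5,-0.59,-0.04],
    [0.5,-0.59,-0.04],
    [0.5,-0.59,-0.04],
    [0.5,-0.59,-0.04],
    [0.5,-0.59,-0.04]
  ],
  "fingers": [0.07,0.07,0.07,0.07,0.07,0.07,0.07,0.07,0.07,0.07,0.07,0.07,0.07,0.07,0.07,0.07,0.07,0.07,0.07,0.07],
  "grip_force": 30
}}

```text
time_s: 3.52
eef_pos: [0.4599, 0.2098, 0.2665]
orientation: [[0.059, 0.998, 0.0], [0.998, -0.059, 0.001], [0.001, 0.0, -1.0]]
contact_force: [-0.2, -0.5, 0.4]
opening: 0.07
grip_force: 0.0
```

Run:
```python
from h import *
a=arm.read_camera('scene')
for q in ['hook_grip','hook','hook_seat','hook_stand']:
    r=arm.pinpoint(a,q); print(q,[(np.round(d['point'],3).tolist(),round(d['conf'],2)) for d in r[:2]])
s=st(); print(proj(a,s['eef_pos']), proj(a,[.462,.206,.152]), proj(a,[.462,.206,.1]))
A=a['image'][90:200,200:310]; cv2.imwrite('pics/c2.png',cv2.resize(A,(550,550),interpolation=3)[...,::-1])
for X in ([.463,.206,.113],): print(X,to_tool(X))
```

```text
hook_grip []
hook [([0.463, 0.205, 0.02], 0.74)]
hook_seat [([0.465, 0.206, 0.102], 0.92)]
hook_stand [([0.462, 0.207, -0.002], 0.68)]
t 3.7667 pos [0.4597 0.2062 0.2665] F [-0.23  0.1   1.43] open 0.07045496289572645
[np.float64(246.2), np.float64(100.2)] [np.float64(249.1), np.float64(135.3)] [np.float64(249.9), np.float64(149.7)]
[0.463, 0.206, 0.113] [1.000e-04 3.300e-03 1.535e-01]
```

View pics/c2.png

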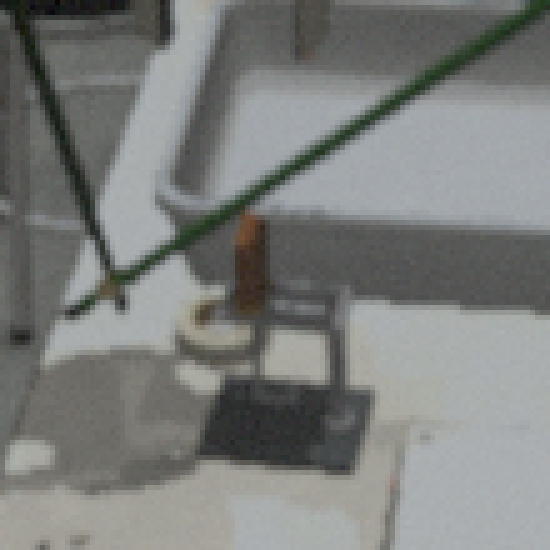

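The picture shows the finger tips at crop (162,42) and (310,55) straddling the handle, whose top is at (252,213). Alignment is good, so I'll descend and grip.

Call:
{"name": "jog_arm", "arguments": {
  "turn": [
    [0,0,0],
    [0,0,0],
    [0,0,0],
    [0,0,0],
    [0,0,0],
    [0,0,0],
    [0,0,0],
    [0,0,0],
    [0,0,0],
    [0,0,0],
    [0,0,0],
    [0,0,0],
    [0,0,0],
    [0,0,0]
  ],
  "translation": [
    [0,0.004,0.04],
    [0,0.004,0.08],
    [0,0.004,0.115],
    [0,0.004,0.14],
    [0,0.004,0.1535],
    [0,0.004,0.1535],
    [0,0.004,0.1535],
    [0,0.004,0.1535],
    [0,0.004,0.1535],
    [0,0.004,0.1535],
    [0,0.004,0.1535],
    [0,0.004,0.1535],
    [0,0.004,0.1535],
    [0,0.004,0.1535]
  ],
  "fingers": [0.07,0.07,0.07,0.07,0.07,0.07,0.05,0.03,0.012,0.01,0.008,0.008,0.008,0.008],
  "grip_force": 50
}}

```text
time_s: 4.93
eef_pos: [0.464, 0.2064, 0.1133]
orientation: [[0.061, 0.998, 0.0], [0.998, -0.061, -0.0], [-0.0, 0.0, -1.0]]
contact_force: [-0.2, 0.3, -0.6]
opening: 0.0215
grip_force: 0.0
```

Still closing, so I'll let it finish.

Call:
{"name": "jog_arm", "arguments": {
  "turn": [
    [0,0,0],
    [0,0,0],
    [0,0,0],
    [0,0,0]
  ],
  "translation": [
    [0,0,0],
    [0,0,0],
    [0,0,0],
    [0,0,0]
  ],
  "fingers": [0.008,0.008,0.008,0.008],
  "grip_force": 50
}}

```text
time_s: 5.27
eef_pos: [0.4639, 0.2063, 0.1132]
orientation: [[0.061, 0.998, -0.0], [0.998, -0.061, -0.0], [-0.0, -0.0, -1.0]]
contact_force: [-1.3, 0.4, 1.0]
opening: 0.0157
grip_force: 50.0
```

Call:
{"name": "jog_arm", "arguments": {
  "turn": [
    [0,0,0],
    [0,0,0],
    [0,0,0],
    [0,0,0],
    [0,0,0],
    [0,0,-0.084],
    [0,0,-0.084],
    [0,0,-0.084],
    [0,0,-0.084],
    [0,0,-0.084],
    [0,0,-0.084],
    [0,0,-0.084],
    [0,0,-0.084],
    [0,0,-0.084],
    [0,0,-0.084],
    [0,0,-0.084],
    [0,0,-0.084],
    [0,0,-0.084]
  ],
  "translation": [
    [0,0,-0.02],
    [0,0,-0.05],
    [0,0,-0.09],
    [0,0,-0.125],
    [0,0,-0.125],
    [-0.03,0.006,-0.125],
    [-0.07,0.017,-0.125],
    [-0.11,0.027,-0.125],
    [-0.15,0.037,-0.125],
    [-0.19,0.047,-0.125],
    [-0.219,0.054,-0.125],
    [-0.219,0.054,-0.125],
    [-0.219,0.054,-0.09],
    [-0.219,0.054,-0.055],
    [-0.219,0.054,-0.025],
    [-0.219,0.054,-0.01],
    [-0.219,0.054,-0.01],
    [-0.219,0.054,-0.01]
  ],
  "fingers": [0.008,0.008,0.008,0.008,0.008,0.008,0.008,0.008,0.008,0.008,0.008,0.008,0.008,0.008,0.008,0.008,0.008,0.008],
  "grip_force": 60
}}

```text
time_s: 6.77
eef_pos: [0.5041, -0.0151, 0.1226]
orientation: [[-0.023, 1.0, -0.002], [1.0, 0.023, 0.0], [0.0, -0.002, -1.0]]
contact_force: [0.0, 0.3, -0.1]
opening: 0.0159
grip_force: 60.0
```

Run:
```python
from h import *
ims=[]
for n,(r,c) in (('scene',(195,235)),('top',(180,220))):
    a=arm.read_camera(n)
    for q in ['finger_hole','tray','hook','hook_grip','oven']:
        r_=arm.pinpoint(a,q); print(n,q,[(np.round(d['point'],3).tolist(),round(d['conf'],2)) for d in r_[:2]])
    ims.append(cv2.resize(a['image'][r:r+80,c:c+80],(400,400),interpolation=3))
    print('hole',proj(a,[.5605,-.0144,.039]),'hook0',proj(a,[.504,-.015,.03]),'tip',proj(a,[.526,-.0145,.048]))
cv2.imwrite('pics/c3.png',np.hstack(ims)[...,::-1])
st()
```

```text
scene finger_hole []
scene tray []
scene hook [([0.504, -0.015, 0.029], 0.52)]
scene hook_grip [([0.503, -0.012, 0.144], 0.63)]
scene oven [([0.67, -0.011, -0.001], 0.59)]
hole [np.float64(274.3), np.float64(220.2)] hook0 [np.float64(253.7), np.float64(220.9)] tip [np.float64(261.5), np.float64(216.9)]
top finger_hole []
top tray []
top hook []
top hook_grip []
top oven [([0.67, -0.013, 0.003], 0.57)]
hole [np.float64(265.4), np.float64(224.2)] hook0 [np.float64(265.1), np.float64(245.4)] tip [np.float64(265.0), np.float64(236.8)]
t 7.3667 pos [ 0.5046 -0.0156  0.1234] F [ 0.4   0.06 -0.64] open 0.015552314348503368
```

View pics/c3.png

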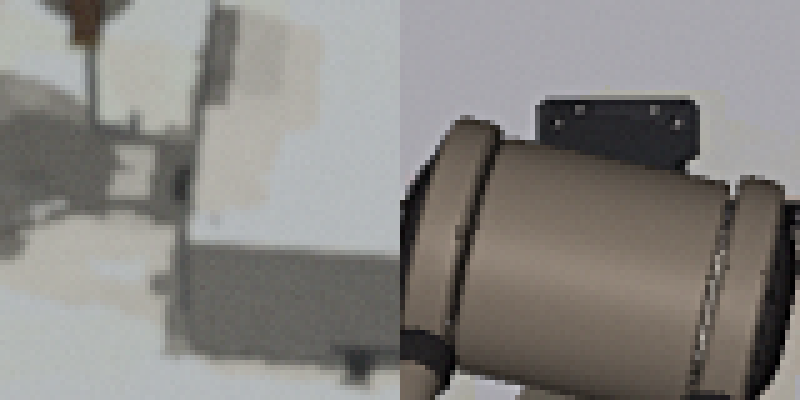

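The left crop shows the hook standing off the oven: rod at (92,50–130), tip at (135,115). The scene camera is behind the front plane, so the hole is hidden from it. The first top view did see the front, so I'll zoom into that.

Run:
```python
import cv2
a=cv2.imread('pics/top0.png'); 
o=cv2.resize(a[212:232,212:322],(770,140),interpolation=0); b=cv2.resize(a[212:232,245:287],(756,360),interpolation=3)
import numpy as np
cv2.imwrite('pics/c4.png',np.vstack([o,cv2.copyMakeBorder(b,0,0,0,14,0)]))
g=a.mean(2).astype(int)
for r in range(218,228): print(r,g[r,252:282])
```

```text
218 [166 166 164 165 165 164 164 165 163 165 166 164 166 164 165 164 165 164
 166 165 164 165 166 164 165 164 165 164 166 167]
219 [166 166 165 164 161 162 164 163 165 166 165 167 165 166 166 163 165 165
 165 166 166 165 166 167 166 166 167 168 168 167]
220 [31 56 58 58 59 59 59 60 59 60 60 61 61 63 63 64 64 64 63 63 64 65 67 43
 41 41 39 36 38 37]
221 [16 19 18 16 18 18 19 17 18 14  7  9  8 11  9  9  6  5  4  2  2  6  5  5
  6 18 20 18 20 20]
222 [82 81 84 83 82 84 83 82 81 83 83 84 84 84 82 83 83 73 72 70 72 72 71 72
 69 82 84 82 82 81]
223 [84 84 84 82 84 84 84 83 85 85 84 84 84 84 84 83 86 86 86 85 86 85 85 84
 86 84 83 83 84 83]
224 [33 30 31 32 31 32 34 33 26 25 26 27 28 25 28 30 29 21 19 26 32 30 31 34
 29 32 33 33 33 31]
225 [82 70 68 68 66 68 74 75 73 63 62 57 61 63 65 60 61 57 60 66 65 66 66 68
 67 68 69 66 68 68]
226 [111 112 112 111 111 113 111 110 111 113 111 109 109 106 107 107 111 110
 112 109 111 110 111 111 110 112 113 113 111 111]
227 [103 103 106 105 105 103 106 105 105 104 103 102 100  97  97  97 100 103
 102 104 103 104 103 104 104 105 105 106 108 106]
```

View pics/c4.png

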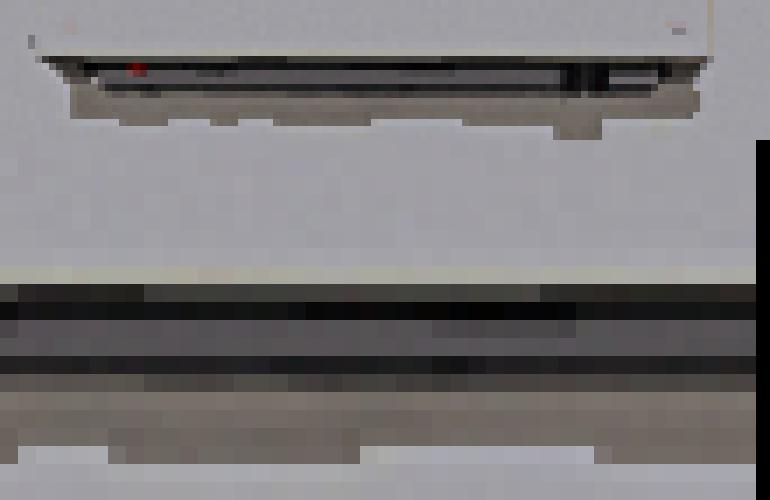

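The plate's top edge runs from about column 227 to 306, centred near 266. That puts the hole at y ≈ -0.016, which matches the present hook line. I'll move in with small steps.

Call:
{"name": "jog_arm", "arguments": {
  "turn": [
    [0,0,0],
    [0,0,0],
    [0,0,0],
    [0,0,0],
    [0,0,0],
    [0,0,0]
  ],
  "translation": [
    [0,0.01,0],
    [0,0.02,0],
    [0,0.025,0],
    [0,0.028,0],
    [0,0.031,0],
    [0,0.031,0]
  ],
  "fingers": [0.008,0.008,0.008,0.008,0.008,0.008]
}}

```text
time_s: 7.87
eef_pos: [0.5357, -0.0149, 0.1231]
orientation: [[-0.023, 1.0, -0.0], [1.0, 0.023, -0.0], [-0.0, -0.0, -1.0]]
contact_force: [-0.1, -0.7, -1.4]
opening: 0.0155
grip_force: 60.0
```

Call:
{"name": "jog_arm", "arguments": {
  "turn": [
    [0,0,0],
    [0,0,0],
    [0,0,0],
    [0,0,0]
  ],
  "translation": [
    [0,0.001,0],
    [0,0.002,0],
    [0,0.003,0],
    [0,0.003,0]
  ],
  "fingers": [0.008,0.008,0.008,0.008]
}}

```text
time_s: 8.2
eef_pos: [0.5386, -0.0148, 0.1233]
orientation: [[-0.023, 1.0, 0.0], [1.0, 0.023, -0.0], [-0.0, 0.0, -1.0]]
contact_force: [0.2, -0.8, -0.3]
opening: 0.0157
grip_force: 60.0
```

Call:
{"name": "jog_arm", "arguments": {
  "turn": [
    [0,0,0],
    [0,0,0],
    [0,0,0],
    [0,0,0]
  ],
  "translation": [
    [0,0.001,0],
    [0,0.002,0],
    [0,0.003,0],
    [0,0.003,0]
  ],
  "fingers": [0.008,0.008,0.008,0.008]
}}

```text
time_s: 8.53
eef_pos: [0.5417, -0.0148, 0.1232]
orientation: [[-0.023, 1.0, 0.0], [1.0, 0.023, -0.0], [-0.0, 0.0, -1.0]]
contact_force: [-0.3, -1.0, -1.4]
opening: 0.0156
grip_force: 60.0
```

Call:
{"name": "jog_arm", "arguments": {
  "turn": [
    [0,0,0],
    [0,0,0],
    [0,0,0],
    [0,0,0]
  ],
  "translation": [
    [0,0.001,0],
    [0,0.002,0],
    [0,0.003,0],
    [0,0.003,0]
  ],
  "fingers": [0.008,0.008,0.008,0.008]
}}

```text
time_s: 8.87
eef_pos: [0.5448, -0.0147, 0.1232]
orientation: [[-0.023, 1.0, 0.0], [1.0, 0.023, -0.0], [-0.0, 0.0, -1.0]]
contact_force: [0.1, -0.0, -1.6]
opening: 0.0159
grip_force: 60.0
```

Call:
{"name": "jog_arm", "arguments": {
  "turn": [
    [0,0,0],
    [0,0,0],
    [0,0,0],
    [0,0,0]
  ],
  "translation": [
    [0,0.001,0],
    [0,0.002,0],
    [0,0.003,0],
    [0,0.003,0]
  ],
  "fingers": [0.008,0.008,0.008,0.008]
}}

```text
time_s: 9.2
eef_pos: [0.5478, -0.0146, 0.1232]
orientation: [[-0.023, 1.0, 0.0], [1.0, 0.023, -0.0], [-0.0, 0.0, -1.0]]
contact_force: [-0.3, 0.9, -1.7]
opening: 0.0155
grip_force: 60.0
```

Call:
{"name": "jog_arm", "arguments": {
  "turn": [
    [0,0,0],
    [0,0,0],
    [0,0,0],
    [0,0,0]
  ],
  "translation": [
    [0,0.001,0],
    [0,0.002,0],
    [0,0.003,0],
    [0,0.003,0]
  ],
  "fingers": [0.008,0.008,0.008,0.008]
}}

```text
time_s: 9.53
eef_pos: [0.5507, -0.0146, 0.1232]
orientation: [[-0.023, 1.0, 0.0], [1.0, 0.023, -0.0], [-0.0, 0.0, -1.0]]
contact_force: [0.7, -0.6, -1.7]
opening: 0.0158
grip_force: 60.0
```

Call:
{"name": "jog_arm", "arguments": {
  "turn": [
    [0,0,0],
    [0,0,0],
    [0,0,0],
    [0,0,0],
    [0,0,0],
    [0,0,0]
  ],
  "translation": [
    [0,0.001,0],
    [0,0.001,-0.003],
    [0,0.001,-0.006],
    [0,0.001,-0.009],
    [0,0.001,-0.01],
    [0,0.001,-0.01]
  ],
  "fingers": [0.008,0.008,0.008,0.008,0.008,0.008]
}}

```text
time_s: 10.03
eef_pos: [0.5518, -0.0146, 0.1338]
orientation: [[-0.023, 1.0, 0.001], [1.0, 0.023, -0.0], [-0.0, 0.001, -1.0]]
contact_force: [0.2, -0.1, -1.0]
opening: 0.0156
grip_force: 60.0
```

Call:
{"name": "jog_arm", "arguments": {
  "turn": [
    [0,0,0],
    [0,0,0],
    [0,0,0],
    [0,0,0]
  ],
  "translation": [
    [0,0,-0.001],
    [0,0,-0.002],
    [0,0,-0.003],
    [0,0,-0.003]
  ],
  "fingers": [0.008,0.008,0.008,0.008]
}}

```text
time_s: 10.37
eef_pos: [0.5516, -0.0145, 0.1364]
orientation: [[-0.023, 1.0, 0.0], [1.0, 0.023, -0.0], [-0.0, 0.0, -1.0]]
contact_force: [0.2, -0.4, -1.2]
opening: 0.0155
grip_force: 60.0
```

Call:
{"name": "jog_arm", "arguments": {
  "turn": [
    [0,0,0],
    [0,0,0],
    [0,0,0],
    [0,0,0]
  ],
  "translation": [
    [0,-0.001,0],
    [0,-0.002,0],
    [0,-0.003,0],
    [0,-0.003,0]
  ],
  "fingers": [0.008,0.008,0.008,0.008]
}}

```text
time_s: 10.7
eef_pos: [0.5482, -0.0146, 0.1361]
orientation: [[-0.023, 1.0, -0.0], [1.0, 0.023, -0.0], [-0.0, -0.0, -1.0]]
contact_force: [-0.4, 0.5, -1.6]
opening: 0.0158
grip_force: 60.0
```

Pull on in 1 mm steps until the plate is felt.

Call:
{"name": "jog_arm", "arguments": {
  "turn": [
    [0,0,0],
    [0,0,0],
    [0,0,0]
  ],
  "translation": [
    [0,-0.001,0],
    [0,-0.002,0],
    [0,-0.002,0]
  ],
  "fingers": [0.008,0.008,0.008]
}}

```text
time_s: 10.95
eef_pos: [0.5464, -0.0146, 0.1362]
orientation: [[-0.023, 1.0, 0.0], [1.0, 0.023, -0.0], [-0.0, 0.0, -1.0]]
contact_force: [0.4, -0.2, -1.2]
opening: 0.0155
grip_force: 60.0
```

Call:
{"name": "jog_arm", "arguments": {
  "turn": [
    [0,0,0],
    [0,0,0],
    [0,0,0]
  ],
  "translation": [
    [0,-0.001,0],
    [0,-0.001,0],
    [0,-0.001,0]
  ],
  "fingers": [0.008,0.008,0.008]
}}

```text
time_s: 11.2
eef_pos: [0.5459, -0.0147, 0.1363]
orientation: [[-0.023, 1.0, 0.001], [1.0, 0.023, -0.0], [-0.0, 0.001, -1.0]]
contact_force: [2.9, -0.1, -1.8]
opening: 0.0159
grip_force: 60.0
```

Call:
{"name": "jog_arm", "arguments": {
  "turn": [
    [0,0,0],
    [0,0,0],
    [0,0,0]
  ],
  "translation": [
    [0,-0.001,0],
    [0,-0.001,0],
    [0,-0.001,0]
  ],
  "fingers": [0.008,0.008,0.008]
}}

```text
time_s: 11.45
eef_pos: [0.545, -0.0148, 0.1363]
orientation: [[-0.023, 1.0, 0.001], [1.0, 0.023, -0.0], [-0.0, 0.001, -1.0]]
contact_force: [2.8, -0.7, -3.0]
opening: 0.0156
grip_force: 60.0
```

Caught: 2.8 N. I'll continue slowly through the catches.

Call:
{"name": "jog_arm", "arguments": {
  "turn": [
    [0,0,0],
    [0,0,0],
    [0,0,0]
  ],
  "translation": [
    [0,-0.0005,0],
    [0,-0.001,0],
    [0,-0.001,0]
  ],
  "fingers": [0.008,0.008,0.008]
}}

```text
time_s: 11.7
eef_pos: [0.5444, -0.0147, 0.1364]
orientation: [[-0.023, 1.0, 0.002], [1.0, 0.023, -0.0], [-0.0, 0.002, -1.0]]
contact_force: [5.7, -0.2, -5.3]
opening: 0.0156
grip_force: 60.0
```

Call:
{"name": "jog_arm", "arguments": {
  "turn": [
    [0,0,0],
    [0,0,0],
    [0,0,0]
  ],
  "translation": [
    [0,-0.0005,0],
    [0,-0.001,0],
    [0,-0.001,0]
  ],
  "fingers": [0.008,0.008,0.008]
}}

```text
time_s: 11.95
eef_pos: [0.544, -0.0149, 0.1365]
orientation: [[-0.023, 1.0, 0.004], [1.0, 0.023, -0.0], [-0.001, 0.004, -1.0]]
contact_force: [7.5, -0.9, -6.3]
opening: 0.0154
grip_force: 60.0
```

Call:
{"name": "jog_arm", "arguments": {
  "turn": [
    [0,0,0],
    [0,0,0],
    [0,0,0]
  ],
  "translation": [
    [0,-0.0005,0],
    [0,-0.001,0],
    [0,-0.001,0]
  ],
  "fingers": [0.008,0.008,0.008]
}}

```text
time_s: 12.2
eef_pos: [0.5437, -0.015, 0.1366]
orientation: [[-0.023, 1.0, 0.005], [1.0, 0.023, -0.001], [-0.001, 0.005, -1.0]]
contact_force: [9.3, -0.2, -6.2]
opening: 0.0155
grip_force: 60.0
```

Call:
{"name": "jog_arm", "arguments": {
  "turn": [
    [0,0,0],
    [0,0,0],
    [0,0,0]
  ],
  "translation": [
    [0,-0.0005,0],
    [0,-0.001,0],
    [0,-0.001,0]
  ],
  "fingers": [0.008,0.008,0.008]
}}

```text
time_s: 12.45
eef_pos: [0.5429, -0.0152, 0.1369]
orientation: [[-0.023, 1.0, 0.006], [1.0, 0.023, -0.001], [-0.001, 0.006, -1.0]]
contact_force: [8.7, -1.5, -5.3]
opening: 0.0155
grip_force: 60.0
```

Call:
{"name": "jog_arm", "arguments": {
  "turn": [
    [0,0,0],
    [0,0,0],
    [0,0,0]
  ],
  "translation": [
    [0,0,0.0005],
    [0,-0.0005,0.001],
    [0,-0.0005,0.001]
  ],
  "fingers": [0.008,0.008,0.008]
}}

```text
time_s: 12.7
eef_pos: [0.542, -0.0151, 0.1361]
orientation: [[-0.023, 1.0, 0.005], [1.0, 0.023, -0.001], [-0.001, 0.005, -1.0]]
contact_force: [7.2, -0.8, -2.3]
opening: 0.0156
grip_force: 60.0
```

Call:
{"name": "jog_arm", "arguments": {
  "turn": [
    [0,0,0],
    [0,0,0],
    [0,0,0]
  ],
  "translation": [
    [0,-0.0005,0],
    [0,-0.001,0],
    [0,-0.001,0]
  ],
  "fingers": [0.008,0.008,0.008]
}}

```text
time_s: 12.95
eef_pos: [0.5412, -0.0152, 0.1361]
orientation: [[-0.023, 1.0, 0.006], [1.0, 0.023, -0.001], [-0.001, 0.006, -1.0]]
contact_force: [7.2, -0.6, -2.0]
opening: 0.0156
grip_force: 60.0
```

Call:
{"name": "jog_arm", "arguments": {
  "turn": [
    [0,0,0],
    [0,0,0],
    [0,0,0]
  ],
  "translation": [
    [0,-0.0005,0],
    [0,-0.001,0],
    [0,-0.001,0]
  ],
  "fingers": [0.008,0.008,0.008]
}}

```text
time_s: 13.2
eef_pos: [0.5399, -0.0153, 0.1361]
orientation: [[-0.023, 1.0, 0.005], [1.0, 0.023, -0.001], [-0.001, 0.005, -1.0]]
contact_force: [7.1, -0.4, -1.8]
opening: 0.016
grip_force: 60.0
```

Call:
{"name": "jog_arm", "arguments": {
  "turn": [
    [0,0,0],
    [0,0,0],
    [0,0,0],
    [0,0,0],
    [0,0,0],
    [0,0,0],
    [0,0,0]
  ],
  "translation": [
    [0,-0.001,0],
    [0,-0.002,0],
    [0,-0.003,0],
    [0,-0.004,0],
    [0,-0.005,0],
    [0,-0.006,0],
    [0,-0.006,0]
  ],
  "fingers": [0.008,0.008,0.008,0.008,0.008,0.008,0.008]
}}

```text
time_s: 13.78
eef_pos: [0.5324, -0.015, 0.1357]
orientation: [[-0.023, 1.0, 0.002], [1.0, 0.023, -0.0], [-0.0, 0.002, -1.0]]
contact_force: [4.4, 0.4, 1.8]
opening: 0.0153
grip_force: 60.0
```

Call:
{"name": "jog_arm", "arguments": {
  "turn": [
    [0,0,0],
    [0,0,0],
    [0,0,0],
    [0,0,0],
    [0,0,0],
    [0,0,0],
    [0,0,0],
    [0,0,0],
    [0,0,0]
  ],
  "translation": [
    [0,-0.0015,0],
    [0,-0.003,0],
    [0,-0.0045,0],
    [0,-0.006,0],
    [0,-0.0075,0],
    [0,-0.009,0],
    [0,-0.0105,0],
    [0,-0.012,0],
    [0,-0.012,0]
  ],
  "fingers": [0.008,0.008,0.008,0.008,0.008,0.008,0.008,0.008,0.008]
}}

```text
time_s: 14.53
eef_pos: [0.5197, -0.0153, 0.1353]
orientation: [[-0.023, 1.0, -0.0], [1.0, 0.023, -0.0], [-0.0, -0.0, -1.0]]
contact_force: [3.5, -1.4, 1.1]
opening: 0.0158
grip_force: 60.0
```

Call:
{"name": "jog_arm", "arguments": {
  "turn": [
    [0,0,0],
    [0,0,0],
    [0,0,0],
    [0,0,0]
  ],
  "translation": [
    [0,-0.001,0],
    [0,-0.002,0],
    [0,-0.003,0],
    [0,-0.003,0]
  ],
  "fingers": [0.008,0.008,0.008,0.008]
}}

```text
time_s: 14.87
eef_pos: [0.517, -0.0153, 0.1352]
orientation: [[-0.023, 1.0, 0.0], [1.0, 0.023, -0.0], [-0.0, 0.0, -1.0]]
contact_force: [4.4, -0.4, -0.1]
opening: 0.0154
grip_force: 60.0
```

Call:
{"name": "jog_arm", "arguments": {
  "turn": [
    [0,0,0],
    [0,0,0],
    [0,0,0],
    [0,0,0]
  ],
  "translation": [
    [0,-0.001,0],
    [0,-0.002,0],
    [0,-0.003,0],
    [0,-0.003,0]
  ],
  "fingers": [0.008,0.008,0.008,0.008]
}}

```text
time_s: 15.2
eef_pos: [0.5139, -0.0154, 0.1352]
orientation: [[-0.023, 1.0, -0.0], [1.0, 0.023, -0.0], [-0.0, -0.0, -1.0]]
contact_force: [4.1, 0.0, 1.2]
opening: 0.0159
grip_force: 60.0
```

Call:
{"name": "jog_arm", "arguments": {
  "turn": [
    [0,0,0],
    [0,0,0],
    [0,0,0],
    [0,0,0]
  ],
  "translation": [
    [0,-0.001,0],
    [0,-0.002,0],
    [0,-0.003,0],
    [0,-0.003,0]
  ],
  "fingers": [0.008,0.008,0.008,0.008]
}}

```text
time_s: 15.53
eef_pos: [0.5108, -0.0154, 0.1351]
orientation: [[-0.023, 1.0, -0.0], [1.0, 0.023, -0.0], [-0.0, -0.0, -1.0]]
contact_force: [4.4, -0.1, -0.1]
opening: 0.0158
grip_force: 60.0
```

Call:
{"name": "jog_arm", "arguments": {
  "turn": [
    [0,0,0],
    [0,0,0],
    [0,0,0],
    [0,0,0]
  ],
  "translation": [
    [0,-0.001,0],
    [0,-0.002,0],
    [0,-0.003,0],
    [0,-0.003,0]
  ],
  "fingers": [0.008,0.008,0.008,0.008]
}}

```text
time_s: 15.87
eef_pos: [0.5076, -0.0155, 0.1351]
orientation: [[-0.023, 1.0, -0.001], [1.0, 0.023, -0.0], [-0.0, -0.001, -1.0]]
contact_force: [4.2, -0.7, -0.2]
opening: 0.0159
grip_force: 60.0
```

Call:
{"name": "jog_arm", "arguments": {
  "turn": [
    [0,0,0],
    [0,0,0],
    [0,0,0],
    [0,0,0]
  ],
  "translation": [
    [0,-0.001,0],
    [0,-0.002,0],
    [0,-0.003,0],
    [0,-0.003,0]
  ],
  "fingers": [0.008,0.008,0.008,0.008]
}}

```text
time_s: 16.2
eef_pos: [0.5045, -0.0155, 0.135]
orientation: [[-0.023, 1.0, -0.001], [1.0, 0.023, -0.0], [0.0, -0.001, -1.0]]
contact_force: [3.3, 0.4, -1.2]
opening: 0.0157
grip_force: 60.0
```

Call:
{"name": "jog_arm", "arguments": {
  "turn": [
    [0,0,0],
    [0,0,0],
    [0,0,0],
    [0,0,0]
  ],
  "translation": [
    [0,-0.001,0],
    [0,-0.002,0],
    [0,-0.003,0],
    [0,-0.003,0]
  ],
  "fingers": [0.008,0.008,0.008,0.008]
}}

```text
time_s: 16.53
eef_pos: [0.5014, -0.0156, 0.135]
orientation: [[-0.023, 1.0, -0.001], [1.0, 0.023, -0.0], [0.0, -0.001, -1.0]]
contact_force: [2.4, -0.0, -1.0]
opening: 0.0161
grip_force: 60.0
```

Call:
{"name": "jog_arm", "arguments": {
  "turn": [
    [0,0,0],
    [0,0,0],
    [0,0,0],
    [0,0,0]
  ],
  "translation": [
    [0,-0.001,0],
    [0,-0.002,0],
    [0,-0.003,0],
    [0,-0.003,0]
  ],
  "fingers": [0.008,0.008,0.008,0.008]
}}

```text
time_s: 16.87
eef_pos: [0.4986, -0.0157, 0.1351]
orientation: [[-0.023, 1.0, -0.001], [1.0, 0.023, 0.0], [0.0, -0.001, -1.0]]
contact_force: [2.8, 0.5, -1.1]
opening: 0.0157
grip_force: 60.0
```

Call:
{"name": "jog_arm", "arguments": {
  "turn": [
    [0,0,0],
    [0,0,0],
    [0,0,0],
    [0,0,0]
  ],
  "translation": [
    [0,-0.001,0],
    [0,-0.002,0],
    [0,-0.003,0],
    [0,-0.003,0]
  ],
  "fingers": [0.008,0.008,0.008,0.008]
}}

```text
time_s: 17.2
eef_pos: [0.4957, -0.0158, 0.1351]
orientation: [[-0.023, 1.0, -0.0], [1.0, 0.023, -0.0], [-0.0, -0.0, -1.0]]
contact_force: [2.8, 0.7, -3.0]
opening: 0.0159
grip_force: 60.0
```

Call:
{"name": "jog_arm", "arguments": {
  "turn": [
    [0,0,0],
    [0,0,0],
    [0,0,0],
    [0,0,0]
  ],
  "translation": [
    [0,-0.001,0],
    [0,-0.002,0],
    [0,-0.003,0],
    [0,-0.003,0]
  ],
  "fingers": [0.008,0.008,0.008,0.008]
}}

```text
time_s: 17.53
eef_pos: [0.4927, -0.0158, 0.1351]
orientation: [[-0.023, 1.0, -0.0], [1.0, 0.023, -0.0], [-0.0, -0.0, -1.0]]
contact_force: [1.7, 0.5, -1.9]
opening: 0.016
grip_force: 60.0
```

Call:
{"name": "jog_arm", "arguments": {
  "turn": [
    [0,0,0],
    [0,0,0],
    [0,0,0],
    [0,0,0]
  ],
  "translation": [
    [0,-0.001,0],
    [0,-0.002,0],
    [0,-0.003,0],
    [0,-0.003,0]
  ],
  "fingers": [0.008,0.008,0.008,0.008]
}}

```text
time_s: 17.87
eef_pos: [0.4897, -0.0159, 0.1352]
orientation: [[-0.023, 1.0, -0.0], [1.0, 0.023, -0.0], [-0.0, -0.0, -1.0]]
contact_force: [2.7, 0.6, -2.5]
opening: 0.0157
grip_force: 60.0
```

Call:
{"name": "jog_arm", "arguments": {
  "turn": [
    [0,0,0],
    [0,0,0],
    [0,0,0],
    [0,0,0]
  ],
  "translation": [
    [0,-0.001,0],
    [0,-0.002,0],
    [0,-0.003,0],
    [0,-0.003,0]
  ],
  "fingers": [0.008,0.008,0.008,0.008]
}}

```text
time_s: 18.2
eef_pos: [0.4867, -0.016, 0.1351]
orientation: [[-0.023, 1.0, -0.0], [1.0, 0.023, -0.0], [-0.0, -0.0, -1.0]]
contact_force: [2.8, -0.1, -1.6]
opening: 0.0157
grip_force: 60.0
```

Run:
```python
from h import *
a=arm.read_camera('scene'); A=a['image'][170:290,210:370]
cv2.imwrite('pics/c5.png',cv2.resize(A,(800,600),interpolation=3)[...,::-1])
for q in ('tray','finger_hole','air_stone'):
    print(q,[(np.round(d['point'],3).tolist(),round(d['conf'],2)) for d in arm.pinpoint(a,q)[:2]])
for i in range(5): st(); arm.read_camera('scene')
```

```text
tray [([0.593, -0.014, 0.021], 0.75), ([0.498, -0.018, 0.035], 0.33)]
finger_hole [([0.502, -0.017, 0.037], 0.9)]
air_stone []
t 18.4 pos [ 0.4868 -0.016   0.1351] F [ 2.41 -1.08 -1.26] open 0.015614039431418153
t 18.45 pos [ 0.4868 -0.016   0.1352] F [ 1.1   0.05 -1.58] open 0.015597854026335355
t 18.5 pos [ 0.4868 -0.016   0.1351] F [ 2.11  0.44 -1.18] open 0.01556215435026903
t 18.55 pos [ 0.4868 -0.016   0.1351] F [ 2.3  -1.03 -1.57] open 0.015936071229093175
t 18.6 pos [ 0.4868 -0.016   0.1351] F [ 2.2  -0.46 -1.63] open 0.015801151253666042
```

View pics/c5.png

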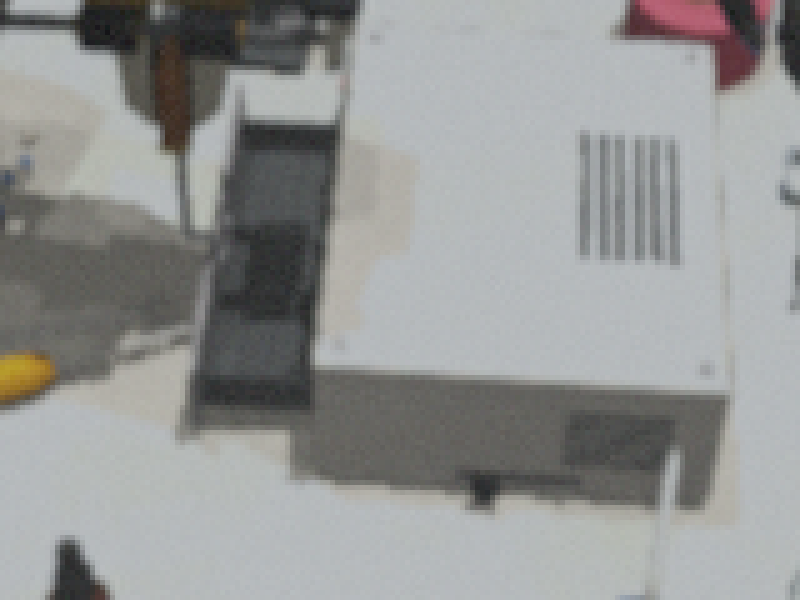

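The tray is out about 58 mm and still on the hook: plate at crop x≈210, hook foot at (200,237). The stop isn't met yet, so I'll pull on.

Call:
{"name": "jog_arm", "arguments": {
  "turn": [
    [0,0,0],
    [0,0,0],
    [0,0,0],
    [0,0,0]
  ],
  "translation": [
    [0,-0.001,0],
    [0,-0.002,0],
    [0,-0.003,0],
    [0,-0.003,0]
  ],
  "fingers": [0.008,0.008,0.008,0.008]
}}

```text
time_s: 18.98
eef_pos: [0.4839, -0.0161, 0.1352]
orientation: [[-0.023, 1.0, 0.0], [1.0, 0.023, -0.0], [-0.0, 0.0, -1.0]]
contact_force: [2.5, 0.4, -2.0]
opening: 0.0155
grip_force: 60.0
```

Call:
{"name": "jog_arm", "arguments": {
  "turn": [
    [0,0,0],
    [0,0,0],
    [0,0,0],
    [0,0,0]
  ],
  "translation": [
    [0,-0.001,0],
    [0,-0.002,0],
    [0,-0.003,0],
    [0,-0.003,0]
  ],
  "fingers": [0.008,0.008,0.008,0.008]
}}

```text
time_s: 19.32
eef_pos: [0.4807, -0.0161, 0.1352]
orientation: [[-0.023, 1.0, -0.0], [1.0, 0.023, -0.0], [-0.0, -0.0, -1.0]]
contact_force: [1.9, -0.3, -1.2]
opening: 0.0156
grip_force: 60.0
```

Call:
{"name": "jog_arm", "arguments": {
  "turn": [
    [0,0,0],
    [0,0,0],
    [0,0,0],
    [0,0,0]
  ],
  "translation": [
    [0,-0.001,0],
    [0,-0.002,0],
    [0,-0.003,0],
    [0,-0.003,0]
  ],
  "fingers": [0.008,0.008,0.008,0.008]
}}

```text
time_s: 19.65
eef_pos: [0.478, -0.0162, 0.1353]
orientation: [[-0.023, 1.0, 0.0], [1.0, 0.023, -0.0], [-0.0, 0.0, -1.0]]
contact_force: [2.2, 0.1, -0.9]
opening: 0.0159
grip_force: 60.0
```

Call:
{"name": "jog_arm", "arguments": {
  "turn": [
    [0,0,0],
    [0,0,0],
    [0,0,0],
    [0,0,0]
  ],
  "translation": [
    [0,-0.001,0],
    [0,-0.002,0],
    [0,-0.003,0],
    [0,-0.003,0]
  ],
  "fingers": [0.008,0.008,0.008,0.008]
}}

```text
time_s: 19.98
eef_pos: [0.4754, -0.0163, 0.1354]
orientation: [[-0.023, 1.0, 0.001], [1.0, 0.023, -0.0], [-0.0, 0.001, -1.0]]
contact_force: [3.6, 0.4, -3.2]
opening: 0.0159
grip_force: 60.0
```

Call:
{"name": "jog_arm", "arguments": {
  "turn": [
    [0,0,0],
    [0,0,0],
    [0,0,0],
    [0,0,0]
  ],
  "translation": [
    [0,-0.0005,0],
    [0,-0.001,0],
    [0,-0.0015,0],
    [0,-0.0015,0]
  ],
  "fingers": [0.008,0.008,0.008,0.008]
}}

```text
time_s: 20.32
eef_pos: [0.4749, -0.0164, 0.1355]
orientation: [[-0.023, 1.0, 0.003], [1.0, 0.023, -0.0], [-0.0, 0.003, -1.0]]
contact_force: [7.4, 0.6, -5.4]
opening: 0.0156
grip_force: 60.0
```

The stop is felt at x≈0.475. One small extra pull to confirm it is firm, with a slight lowering.

Call:
{"name": "jog_arm", "arguments": {
  "turn": [
    [0,0,0],
    [0,0,0],
    [0,0,0],
    [0,0,0]
  ],
  "translation": [
    [0,-0.0003,0.0004],
    [0,-0.0007,0.0008],
    [0,-0.0007,0.0008],
    [0,-0.0007,0.0008]
  ],
  "fingers": [0.008,0.008,0.008,0.008]
}}

```text
time_s: 20.65
eef_pos: [0.4748, -0.0164, 0.1352]
orientation: [[-0.023, 1.0, 0.005], [1.0, 0.023, -0.0], [-0.0, 0.005, -1.0]]
contact_force: [7.6, 1.5, -0.8]
opening: 0.0161
grip_force: 60.0
```

Call:
{"name": "jog_arm", "arguments": {
  "turn": [
    [0,0,0],
    [0,0,0],
    [0,0,0],
    [0,0,0],
    [0,0,0],
    [0,0,0],
    [0,0,0],
    [0,0,0],
    [0,0,0],
    [0,0,0]
  ],
  "translation": [
    [0,0.002,0],
    [0,0.004,0],
    [0,0.006,0],
    [0,0.007,0],
    [0,0.007,0.003],
    [0,0.007,0.006],
    [0,0.007,0.009],
    [0,0.007,0.0115],
    [0,0.007,0.0115],
    [0,0.007,0.0115]
  ],
  "fingers": [0.008,0.008,0.008,0.008,0.008,0.008,0.008,0.008,0.008,0.008]
}}

```text
time_s: 21.48
eef_pos: [0.4796, -0.0162, 0.1226]
orientation: [[-0.023, 1.0, -0.001], [1.0, 0.023, 0.0], [0.0, -0.001, -1.0]]
contact_force: [0.5, 0.3, -2.0]
opening: 0.0158
grip_force: 60.0
```

Call:
{"name": "jog_arm", "arguments": {
  "turn": [
    [0,0,0],
    [0,0,0],
    [0,0,0],
    [0,0,0],
    [0,0,0],
    [0,0,0]
  ],
  "translation": [
    [0,0,-0.0005],
    [0,-0.002,-0.0005],
    [0,-0.004,-0.0005],
    [0,-0.006,-0.0005],
    [0,-0.008,-0.0005],
    [0,-0.008,-0.0005]
  ],
  "fingers": [0.008,0.008,0.008,0.008,0.008,0.008]
}}

```text
time_s: 21.98
eef_pos: [0.4713, -0.0163, 0.1234]
orientation: [[-0.023, 1.0, -0.0], [1.0, 0.023, -0.0], [-0.0, -0.0, -1.0]]
contact_force: [-1.1, 0.2, -1.4]
opening: 0.0156
grip_force: 60.0
```

Call:
{"name": "jog_arm", "arguments": {
  "turn": [
    [0,0,0],
    [0,0,0],
    [0,0,0],
    [0,0,0],
    [0,0,0],
    [0,0,0],
    [0,0,0],
    [0,0,0],
    [0,0,0],
    [0,0,0],
    [0,0,0],
    [0,0,0]
  ],
  "translation": [
    [0,-0.003,0],
    [0,-0.006,0],
    [0,-0.012,0],
    [0,-0.02,0],
    [0,-0.03,0],
    [0,-0.041,0],
    [0,-0.041,0],
    [0,-0.041,-0.03],
    [0,-0.041,-0.07],
    [0,-0.041,-0.115],
    [0,-0.041,-0.125],
    [0,-0.041,-0.125]
  ],
  "fingers": [0.008,0.008,0.008,0.008,0.008,0.008,0.008,0.008,0.008,0.008,0.008,0.008]
}}

```text
time_s: 22.98
eef_pos: [0.4329, -0.0177, 0.2524]
orientation: [[-0.023, 1.0, 0.009], [1.0, 0.023, -0.002], [-0.002, 0.009, -1.0]]
contact_force: [1.2, -0.6, -0.8]
opening: 0.0156
grip_force: 60.0
```

Run:
```python
from h import *
st(); print(to_tool([.464,.2063,.245]))
a=arm.read_camera('scene')
for q in ('tray','finger_hole','hook','hook_grip','hook_seat'):
    print(q,[(np.round(d['point'],3).tolist(),round(d['conf'],2)) for d in arm.pinpoint(a,q)[:2]])
```

```text
t 22.9833 pos [ 0.4329 -0.0177  0.2524] F [ 1.15 -0.58 -0.81] open 0.015578356096745048
[0.2232 0.0362 0.0072]
tray [([0.581, -0.013, 0.019], 0.6)]
finger_hole [([0.488, -0.016, 0.03], 0.69)]
hook [([0.434, -0.02, 0.155], 0.69)]
hook_grip [([0.433, -0.015, 0.27], 0.58)]
hook_seat [([0.465, 0.208, 0.101], 0.95), ([0.557, -0.021, 0.023], 0.67)]
```

Call:
{"name": "jog_arm", "arguments": {
  "turn": [
    [0,0,0.084],
    [0,0,0.084],
    [0,0,0.084],
    [0,0,0.084],
    [0,0,0.084],
    [0,0,0.084],
    [0,0,0.084],
    [0,0,0.084],
    [0,0,0.084],
    [0,0,0.084]
  ],
  "translation": [
    [0.03,0.005,0.003],
    [0.07,0.012,0.003],
    [0.11,0.019,0.003],
    [0.15,0.026,0.003],
    [0.19,0.033,0.003],
    [0.21,0.037,0.003],
    [0.223,0.0385,0.003],
    [0.223,0.0385,0.003],
    [0.223,0.0385,0.003],
    [0.223,0.0385,0.003]
  ],
  "fingers": [0.008,0.008,0.008,0.008,0.008,0.008,0.008,0.008,0.008,0.008]
}}

```text
time_s: 24.12
eef_pos: [0.464, 0.2054, 0.2449]
orientation: [[0.062, 0.998, -0.001], [0.998, -0.062, -0.001], [-0.001, -0.001, -1.0]]
contact_force: [0.2, -0.1, -2.0]
opening: 0.0159
grip_force: 60.0
```

Run:
```python
from h import *
a=arm.read_camera('scene'); s=st(); print(np.round(s['orientation'],4)); print(to_tool([.464,.2063,.245]))
for q in ('hook','hook_grip','hook_seat','hook_stand'):
    print(q,[(np.round(d['point'],3).tolist(),round(d['conf'],2)) for d in arm.pinpoint(a,q)[:2]])
cv2.imwrite('pics/c6.png',cv2.resize(a['image'][90:200,200:310],(600,600),interpolation=3)[...,::-1])
```

```text
t 24.1667 pos [0.4641 0.2052 0.2451] F [-0.65 -0.73 -2.39] open 0.015951286407909014
[[ 6.24e-02  9.98e-01 -6.00e-04]
 [ 9.98e-01 -6.24e-02 -7.00e-04]
 [-8.00e-04 -6.00e-04 -1.00e+00]]
[ 0.0011 -0.0002  0.0001]
hook [([0.464, 0.209, 0.266], 0.64), ([0.465, 0.208, 0.15], 0.55)]
hook_grip [([0.46, 0.208, 0.265], 0.78)]
hook_seat [([0.466, 0.207, 0.1], 0.95), ([0.463, 0.209, 0.266], 0.72)]
hook_stand [([0.46, 0.205, 0.001], 0.67)]
```

View pics/c6.png

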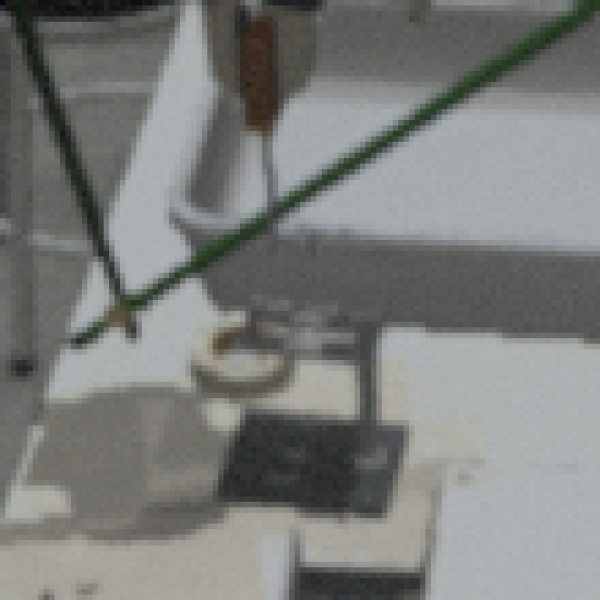

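The hook hangs above the fork: rod (262,130)→(273,230), slot at (310,320). I'll lower it in checked steps.

Call:
{"name": "jog_arm", "arguments": {
  "turn": [
    [0,0,0],
    [0,0,0],
    [0,0,0],
    [0,0,0],
    [0,0,0],
    [0,0,0],
    [0,0,0]
  ],
  "translation": [
    [0.001,0,0.02],
    [0.001,0,0.035],
    [0.001,0,0.045],
    [0.001,0,0.049],
    [0.001,0,0.053],
    [0.001,0,0.056],
    [0.001,0,0.056]
  ],
  "fingers": [0.008,0.008,0.008,0.008,0.008,0.008,0.008]
}}

```text
time_s: 24.95
eef_pos: [0.4643, 0.2074, 0.1893]
orientation: [[0.061, 0.998, 0.0], [0.998, -0.061, -0.0], [-0.0, 0.0, -1.0]]
contact_force: [-0.3, 0.2, -0.3]
opening: 0.0157
grip_force: 60.0
```

Call:
{"name": "jog_arm", "arguments": {
  "turn": [
    [0,0,0],
    [0,0,0],
    [0,0,0],
    [0,0,0],
    [0,0,0]
  ],
  "translation": [
    [0,0,0.003],
    [0,0,0.006],
    [0,0,0.009],
    [0,0,0.012],
    [0,0,0.012]
  ],
  "fingers": [0.008,0.008,0.008,0.008,0.008]
}}

```text
time_s: 25.37
eef_pos: [0.4639, 0.2074, 0.1767]
orientation: [[0.061, 0.998, -0.001], [0.998, -0.061, -0.0], [-0.0, -0.001, -1.0]]
contact_force: [-0.2, -0.2, -1.2]
opening: 0.0155
grip_force: 60.0
```

Call:
{"name": "jog_arm", "arguments": {
  "turn": [
    [0,0,0],
    [0,0,0],
    [0,0,0],
    [0,0,0],
    [0,0,0],
    [0,0,0],
    [0,0,0]
  ],
  "translation": [
    [-0.001,0,0.004],
    [-0.001,0,0.01],
    [-0.001,0,0.016],
    [-0.001,0,0.022],
    [-0.001,0,0.028],
    [-0.001,0,0.032],
    [-0.001,0,0.032]
  ],
  "fingers": [0.008,0.008,0.008,0.008,0.008,0.008,0.008]
}}

```text
time_s: 25.95
eef_pos: [0.4636, 0.2064, 0.1442]
orientation: [[0.061, 0.998, -0.002], [0.998, -0.061, -0.001], [-0.001, -0.002, -1.0]]
contact_force: [0.2, -0.1, -0.7]
opening: 0.0153
grip_force: 60.0
```

Call:
{"name": "jog_arm", "arguments": {
  "turn": [
    [0,0,0],
    [0,0,0],
    [0,0,0],
    [0,0,0],
    [0,0,0],
    [0,0,0],
    [0,0,0]
  ],
  "translation": [
    [0,0,0.006],
    [0,0,0.012],
    [0,0,0.018],
    [0,0,0.023],
    [0,0,0.027],
    [0,0,0.029],
    [0,0,0.029]
  ],
  "fingers": [0.008,0.008,0.008,0.008,0.008,0.008,0.008]
}}

```text
time_s: 26.53
eef_pos: [0.464, 0.2064, 0.1158]
orientation: [[0.061, 0.998, -0.001], [0.998, -0.061, -0.0], [-0.0, -0.001, -1.0]]
contact_force: [0.3, -0.0, -0.7]
opening: 0.0159
grip_force: 60.0
```

Lower the last 2.5 mm, check, and open.

Call:
{"name": "jog_arm", "arguments": {
  "turn": [
    [0,0,0],
    [0,0,0],
    [0,0,0],
    [0,0,0]
  ],
  "translation": [
    [0,0,0.001],
    [0,0,0.002],
    [0,0,0.0025],
    [0,0,0.0025]
  ],
  "fingers": [0.008,0.008,0.008,0.008]
}}

```text
time_s: 26.87
eef_pos: [0.4643, 0.2066, 0.1139]
orientation: [[0.061, 0.998, 0.0], [0.998, -0.061, -0.0], [-0.0, 0.0, -1.0]]
contact_force: [1.0, -0.6, -0.2]
opening: 0.0155
grip_force: 60.0
```

Call:
{"name": "jog_arm", "arguments": {
  "turn": [
    [0,0,0],
    [0,0,0],
    [0,0,0],
    [0,0,0],
    [0,0,0],
    [0,0,0],
    [0,0,0],
    [0,0,0],
    [0,0,0],
    [0,0,0],
    [0,0,0],
    [0,0,0]
  ],
  "translation": [
    [0,0,0],
    [0,0,0],
    [0,0,0],
    [0,0,0],
    [0,0,0],
    [0,0,0],
    [0,0,0],
    [0,0,0],
    [0,0,0],
    [0,0,0],
    [0,0,0],
    [0,0,0]
  ],
  "fingers": [0.016,0.017,0.018,0.02,0.024,0.03,0.036,0.044,0.052,0.06,0.06,0.06]
}}

```text
time_s: 27.87
eef_pos: [0.4642, 0.2065, 0.1139]
orientation: [[0.061, 0.998, -0.0], [0.998, -0.061, -0.0], [-0.0, -0.0, -1.0]]
contact_force: [0.6, -0.3, -0.1]
opening: 0.0593
grip_force: 0.0
```

Call:
{"name": "jog_arm", "arguments": {
  "turn": [
    [0,0,0],
    [0,0,0],
    [0,0,0],
    [0,0,0],
    [0,0,0],
    [0,0,0],
    [0,0,0],
    [0,0,0],
    [0,0,0],
    [0,0,0]
  ],
  "translation": [
    [0,0,-0.01],
    [0,0,-0.03],
    [0,0,-0.06],
    [0,0,-0.1],
    [0,0,-0.14],
    [0,0,-0.16],
    [0,0,-0.16],
    [0,0,-0.16],
    [0,0,-0.16],
    [0,0,-0.16]
  ],
  "fingers": [0.06,0.06,0.06,0.06,0.06,0.06,0.06,0.06,0.06,0.06]
}}

```text
time_s: 28.7
eef_pos: [0.4634, 0.2063, 0.2726]
orientation: [[0.061, 0.998, -0.003], [0.998, -0.061, -0.001], [-0.001, -0.003, -1.0]]
contact_force: [-0.5, -0.7, -0.9]
opening: 0.0599
grip_force: 0.0
```

Run:
```python
from h import *
a=arm.read_camera('scene'); st()
for q in ('hook','hook_grip','hook_seat','tray','finger_hole','dropper_bottle','wash_bottle'):
    print(q,[(np.round(d['point'],3).tolist(),round(d['conf'],2)) for d in arm.pinpoint(a,q)[:2]])
cv2.imwrite('pics/c7.png',cv2.resize(a['image'][110:290,200:380],(600,600),interpolation=3)[...,::-1])
```

```text
t 28.75 pos [0.4636 0.2063 0.2725] F [-0.1   0.65  0.5 ] open 0.060030964448327624
hook [([0.466, 0.204, 0.02], 0.76)]
hook_grip [([0.463, 0.208, 0.132], 0.56)]
hook_seat [([0.468, 0.208, 0.1], 0.64)]
tray [([0.582, -0.015, 0.021], 0.75)]
finger_hole [([0.49, -0.013, 0.035], 0.61)]
dropper_bottle [([0.475, -0.25, -0.002], 0.81)]
wash_bottle [([0.726, -0.289, 0.002], 0.78)]
```

View pics/c7.png

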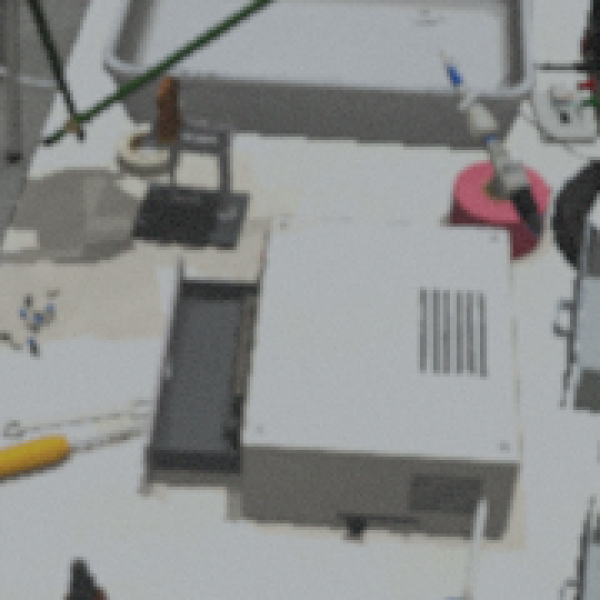

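The picture shows the hook hanging upright in the fork, with its handle at (168,110). The tray is out from (150,480) to (245,280), the stone shows at its back edge (240,350), and the bottles haven't moved. I'm handing it in.

```bash
python3 -c "
from cell import arm
print(arm.sign_off())"
```

```text
the job is handed in; nothing more can be done
None
```

I drew the tray out about 70 mm to its stop (highest measured pull about 9 N), left it out with the stone inside, hung the hook back upright in its stand, and handed the job in at about 29 s; no verdict came back.

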